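# Fetch the boxed-in espresso cup onto the scale

### The arm

A 6-joint arm with a two-finger parallel gripper is mounted at the origin on a cart in front of the work surface, level with it; the furniture and walls round the work are solid. World frame = base frame: x ahead of the robot, y to its left, z up, the work surface at z = 0. Lengths are in m, angles in rad, forces in N, time in s.
With the tool pointing down it reaches from about 0.35 to 0.85 m from the base axis. Payload 8.1 kg.
Tool frame: the origin (TCP) lies midway between the tips of the shut fingers; the grasp point (between the pads) lies 19 mm behind it; z points along the fingers, y is the line along which they close (so a half turn about z gives the same grasp; the last joint's range is limited). The gripper opens to 85 mm and grips with 20 to 120 N. Pads are 22 mm wide; open, the fingers measure 114 mm over their backs; the gripper's body (76 mm by 85 mm) begins 54 mm behind the grasp point. The pads swing forward as they close: fully open they stand 13 mm farther back than shut.
Start: joints at [-1.366, 0.13, 1.488, -0, 1.523, -0.085], TCP at [0.171, -0.575, 0.231] pointing down, gripper open.
Joint ranges: [-2.96, 2.96], [-0.89, 2.26], [0.02, 2.5], [-1.34, 4.48], [0, 2.73], [-2.66, 2.66]. Speed limits (rad/s): [2.39, 2.39, 2.79, 3.14, 3.14, 3.14].

### API

Orientations are given as a 3x3 rotation matrix whose columns are the frame's x, y, z axes.
In Python, from cell import arm gives the robot as it stands.
- The arm moves only by the tool apply_moves, never from a script. Its argument "motion" is a list that holds one entry, the list of rows, each a list of 4 numbers: the shift along the tool's x, y, z in m, then the turn about the tool's z in rad. A call has 1 to 10 rows; each row is the pose to reach, as a shift and turn from the pose commanded when the call began, along the tool's axes at that moment; what a row does not reach only later rows make up. A row lasts 1/10 s, in which the tool goes at most 50 mm and 8.59 degrees, less where a joint would pass 70% of its speed; a pose out of reach is approached as far as the arm can. A call with a gripper value outside its range is refused whole. "gripper" is the closure in counts, from 0 (fully open) to 255 (shut), set as the call begins (left out, the last holds). The fingers move at their own pace and stop on an object; "newtons" is the grip in N (left out, the last holds). Time passes only in rows, so rows that repeat a pose let the fingers close. It gives the time, the measured TCP pose, the force, the opening and the grip force at its end, in the units of the state.
- arm.get_state(): the state, without advancing time (a new reading comes with each control period).
- arm.read_camera(name): name is "side" or "top"; returns the picture (384x512x3 uint8, red, green, blue); there is no depth.
- arm.calibration(name): a dict with "vertical_fov" (degrees; the focal length in pixels is half the picture's height over the tangent of half this angle, whatever the lens; pixels are square), "cx", "cy" (the principal point, pixels), "D" ([k1, k2, p1, p2, k3] as OpenCV has them; the pictures are not rectified), "R" (3x3) and "t" (3): a world point X has camera coordinates R X + t. Camera axes: x right, y down, z forward; pixel columns grow to the right and rows downward; lengths in m; the calibration is good to about 2 mm. A picture is of the moment at which its call begins. calibration takes no time and is no camera call.
- arm.finish_job(): hands the job in; it is judged then, once.
Trained networks look in the newest picture that a camera, given by its name, has taken for a name from the list of things; names that differ only in an ending like _2 or _b are one class to them, and where a whole thing is asked for, a point or a joint stands for the part that bears it (a point fixed in the world has none). Each returns a list of dicts, best first, with "conf" (0 to 1); they miss things now and then, are a little off and sometimes report something else, mostly with a low value. They report only what shows in the picture. A call takes as long as a camera call. They do not tell look-alikes from the thing itself.
- arm.recognise(camera, label): "xy" ([column, row] in pixels, amid what is visible of it).
- arm.outline_of(camera, label): "region" (384x512 bool, what is visible of it) and "xy" ([column, row] in pixels, amid what is visible of it).
The state is a dict: "t": time; "joint_pos": joint angles; "joint_velocities": joint speeds; "joint_efforts": joint torques, N m; "tcp_pos": TCP position; "tcp_rot": TCP orientation; "ft_force": force on the tool from outside, world axes, zero at the start; "ft_torque": the same for the moment, N m; "opening": finger opening in m; "grasp_force": force on a finger pad.
Only numpy, scipy, OpenCV 4.12 (cv2) and the standard library are available. Lean on these libraries where they do the work, as an engineer would, in place of code of your own. Each camera call takes 0.05 s, during which the arm holds its last target. There are 200 camera calls.

### The job

In the wooden organiser the espresso cup is boxed in between the cocoa shaker and the tamper: first clear both of these onto the black mat, leaving the cup where it is, then fetch the cup and set it, upside down as it is, on the middle of the weighing plate of the brewing scale beside the organiser, to read its empty weight, while the two are still on the mat. Then put the shaker and the tamper back in the organiser, each standing exactly where it stood before. Never tip any of the three, and do not disturb the powder jar or the jigger.

Things in the scene. Friction and masses are not known exactly. Their poses are not given: they have to be found in the camera images.
- cocoa_shaker: Cocoa shaker: plain grey steel cylinder with a domed mesh lid, 95 mm tall, body 57 mm across up to 68 mm height, lid 62 mm across above that. Loose, about 0.19 kg, round, so it may be gripped and set down at any yaw. Origin: centre of its underside; z up.
- tamper: Tamper standing on its base: round steel base 57 mm across and 18 mm high, thin neck, then a turned wooden handle from 26 to 92 mm height, 36 mm across at its widest. Loose, about 0.38 kg, round. Origin: centre of its underside; z up.
- espresso_cup: White espresso cup with handle, empty, upside down on its rim; 55 mm tall, 83 mm long over the handle. Loose, about 0.13 kg. Origin: underside, in the middle of the 83 mm length; z up as it stands, handle points to -y, the bowl's centre lies 11.5 mm to +y. The bowl is 58 mm across along x in its lower half and narrows above; grip it there, along its x axis.
- cup_bowl (a point): Centre of the cup's bowl at the level of its underside (moves with the cup; axes as the cup's).
- organiser: Low open wooden tray, fixed: outside 112 mm (its x) by 252 mm (its y) by 45 mm high, walls and floor 6 mm thick; shaker, cup and tamper stand in a row along its y axis on its floor, the cup in the middle, shaker and tamper at the two ends, either way round, with gaps of only about 8 to 30 mm beside the cup; the cup's handle points across the tray, to its -x side. Origin: centre of its underside.
- bar_mat: Thin black mat lying flat, fixed, 165 mm (x) by 178 mm (y), top 6 mm above the table; room for shaker and tamper side by side along y. To the left or right of the organiser. Origin: centre of its underside.
- brew_scale: Flat black brewing scale, fixed, 160 mm (x) by 130 mm (y) by 22 mm high, with a steel weighing plate on its +x part, 116 mm (x) by 122 mm (y), and a display strip at its -x edge. On the other side of the organiser from the mat (another like it, far back by the grinder, is not meant). Origin: centre of its underside.
- scale_plate (a point): Centre of the top face of the scale's steel weighing plate, 18 mm to +x of the scale's middle and 22 mm above the table; axes as the scale's.
- powder_jar: Bystander, leave alone: clear jar of pale powder with a grey cap, 72 mm across, 122 mm tall, standing behind the work. Origin: centre of its underside.
- jigger_steel: Bystander, leave alone: steel double-cone jigger, 44 mm across, 75 mm tall, standing behind the work. Origin: centre of its underside.
Not all that is in view belongs to the job. Leave any red or turquoise look-alike of the tamper alone.

How it is judged:
By the outcome, as a careful person would: the job done as asked, in the order asked, and still so for the second after the job is handed in, with the robot touching nothing.
It also fails if it takes over 120 s, if anything falls off the work surface, if the arm or the gripper's body presses on something with over 40 N, if the wrist force passes 120 N, or if a joint passes its speed limit or range.

## Working session

There is one attempt and no reset: what is moved stays moved. The work goes in short steps, Python scripts to look and compute and a tool call to move; the robot and the scene stay as the last step left them, time stands still between calls to the robot, and variables do not carry over. Pictures are saved under pics/ and viewed, at most 14 in all, crops included, and the job is handed in when it is done.

Besides the shell and the picture viewer there is one more tool, called by a JSON object that holds its "method" and its "body". apply_moves: Moves the arm, as the interface text tells. Its arguments: {"type":"object","properties":{"motion":{"type":"array","items":{"type":"array","items":{"type":"array","items":{"type":"number"}}}},"gripper":{"type":"number"},"newtons":{"type":"number"}},"required":["motion"]}

```bash
mkdir -p pics; ls; cat > h.py <<'E'
import numpy as np, cv2
from cell import arm
def K(c):
    f=192/np.tan(np.radians(c["vertical_fov"])/2)
    return np.array([[f,0,c["cx"]],[0,f,c["cy"]],[0,0,1.]])
def proj(n,X):
    c=arm.calibration(n)
    return cv2.projectPoints(np.float64(X).reshape(-1,1,3),cv2.Rodrigues(np.array(c["R"]))[0],np.float64(c["t"]),K(c),np.float64(c["D"]))[0].reshape(-1,2)
def ray(n,uv,z):
    c=arm.calibration(n);R=np.array(c["R"]);t=np.array(c["t"])
    p=cv2.undistortPoints(np.float64(uv).reshape(-1,1,2),K(c),np.float64(c["D"])).reshape(-1,2)
    d=np.c_[p,np.ones(len(p))]@R; o=-R.T@t
    return o+d*((z-o[2])/d[:,2])[:,None]
def snap(n,f=None):
    im=arm.read_camera(n)
    if f: cv2.imwrite("pics/"+f,cv2.resize(im[:,:,::-1],(800,600),interpolation=cv2.INTER_CUBIC))
    return im
E
python3 - <<'E'
from h import *
for n in("top","side"):
    snap(n,n+"0.png"); c=arm.calibration(n); R=np.array(c["R"]); print(n,"cam at",-R.T@c["t"],"fwd",R[2],c["D"])
for l in["cocoa_shaker","tamper","espresso_cup","organiser","bar_mat","brew_scale","powder_jar","jigger_steel"]:
    for n in("top","side"):
        for d in arm.outline_of(n,l)[:3]:
            print(l,n,round(d["conf"],2),np.round(d["xy"]),d["region"].sum(),np.round(ray(n,[d["xy"]],0.03)[0],3))
E
```

```text
pics
top cam at [ 0.43055318 -0.00859727  1.13810202] fwd [ 0.14832076  0.01852882 -0.98876571] [-0.07446166  0.          0.          0.          0.        ]
side cam at [0.29965867 0.88964675 0.53724249] fwd [ 0.28609822 -0.83665585 -0.46707044] [-0.10704132  0.          0.          0.          0.        ]
cocoa_shaker top 0.83 [297. 216.] 390 [ 0.529 -0.122  0.03 ]
cocoa_shaker top 0.52 [361. 212.] 2578 [ 0.539 -0.302  0.03 ]
cocoa_shaker side 0.81 [296. 179.] 443 [ 0.527 -0.175  0.03 ]
tamper top 0.91 [198. 267.] 315 [0.388 0.155 0.03 ]
tamper top 0.78 [238. 231.] 317 [0.488 0.045 0.03 ]
tamper top 0.59 [236. 169.] 323 [0.663 0.048 0.03 ]
tamper side 0.93 [324. 241.] 559 [0.376 0.163 0.03 ]
tamper side 0.85 [229. 205.] 392 [0.675 0.066 0.03 ]
tamper side 0.76 [290. 204.] 285 [0.505 0.007 0.03 ]
espresso_cup top 0.87 [265. 219.] 356 [ 0.52  -0.032  0.03 ]
espresso_cup side 0.57 [284. 205.] 165 [0.519 0.013 0.03 ]
organiser top 0.78 [258. 227.] 2562 [ 0.499 -0.014  0.03 ]
organiser side 0.98 [288. 218.] 1165 [0.491 0.082 0.03 ]
bar_mat top 0.89 [145. 226.] 3403 [0.502 0.307 0.03 ]
bar_mat side 0.76 [253. 281.] 3949 [0.497 0.354 0.03 ]
brew_scale top 0.6 [361. 213.] 2559 [ 0.536 -0.304  0.03 ]
brew_scale side 0.72 [308. 169.] 536 [ 0.504 -0.264  0.03 ]
brew_scale side 0.5 [280. 199.] 246 [ 0.542 -0.019  0.03 ]
powder_jar top 0.9 [298. 128.] 810 [ 0.783 -0.13   0.03 ]
powder_jar side 0.63 [223. 168.] 772 [ 0.804 -0.185  0.03 ]
jigger_steel top 0.59 [219. 132.] 266 [0.776 0.099 0.03 ]
```

View pics/top0.png

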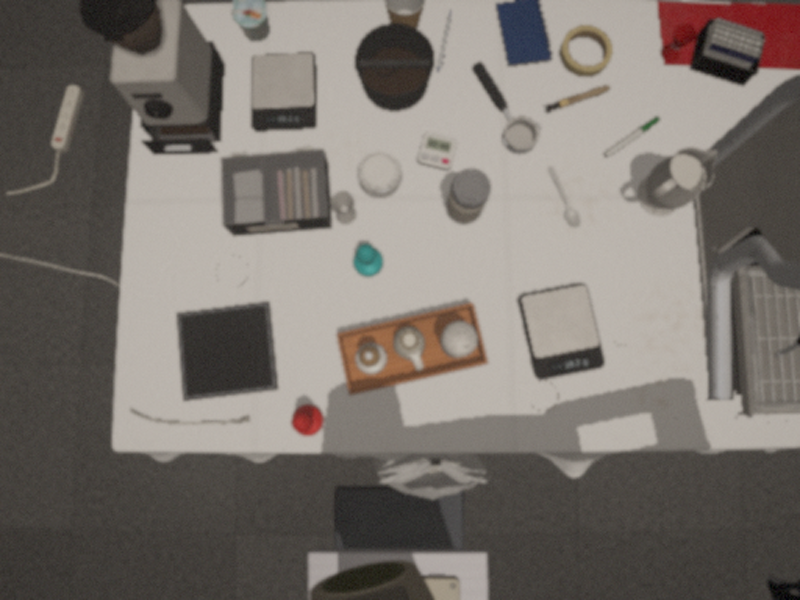

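View pics/side0.png

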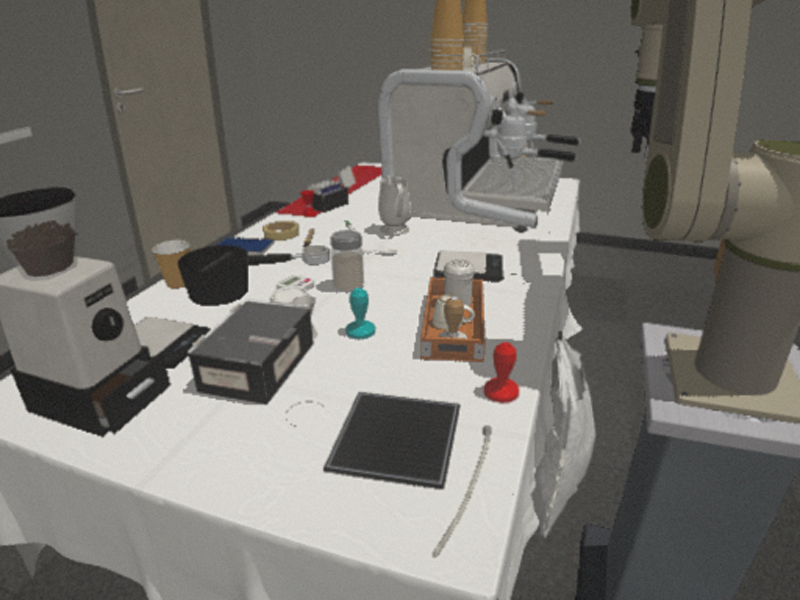

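The top view at 800×600 shows the organiser at (412,347) with the tamper (370,355), cup (410,342) and shaker (458,338). The cup's handle points toward the robot. The mat is on the left (227,350) and the scale on the right (562,330), with its display toward the robot. The red tamper (307,420) and the turquoise one (368,260) are decoys. The side view agrees.

Next I'll fit the models to the outlines.

```bash
cat > fit.py <<'E'
from h import *
from scipy.optimize import minimize
S=4
def sil(n,polys):
    m=np.zeros((384*S,512*S),np.uint8)
    for P in polys:
        q=proj(n,P); cv2.fillConvexPoly(m,cv2.convexHull(np.int32((q+.5)*S)),1)
    return m
def rev(x,y,z0,prof):
    a=np.linspace(0,2*np.pi,32); r=lambda R,h:np.c_[x+R*np.cos(a),y+R*np.sin(a),np.full(32,z0+h)]
    return [np.r_[r(*p),r(*q)] for p,q in zip(prof[:-1],prof[1:])]
SH=[(.0285,0),(.0285,.068),(.031,.068),(.031,.08),(.022,.09),(.008,.095)]
TA=[(.0285,0),(.0285,.018),(.008,.02),(.008,.026),(.012,.03),(.018,.07),(.016,.085),(.008,.092)]
def box(x,y,w,a,b,h,dx=0):
    c,s=np.cos(w),np.sin(w)
    p=np.array([[i*a/2+dx,j*b/2,k] for i in(-1,1) for j in(-1,1) for k in(0,h)])
    return [np.c_[x+c*p[:,0]-s*p[:,1],y+s*p[:,0]+c*p[:,1],p[:,2]]]
def fit(n,reg,f,p0,d):
    R=cv2.resize(reg.astype(np.uint8),None,fx=S,fy=S,interpolation=cv2.INTER_NEAREST)>0
    def c(p):
        m=sil(n,f(*p))>0; return 1-(m&R).sum()/(m|R).sum()
    p0=np.array(p0,float); sx=np.vstack([p0]+[p0+np.eye(len(p0))[i]*d[i] for i in range(len(p0))])
    r=minimize(c,p0,method="Nelder-Mead",options=dict(initial_simplex=sx,xatol=2e-4,fatol=1e-4,maxiter=120))
    return r.x,1-r.fun
def pick(n,l,xy):
    L=arm.outline_of(n,l)
    return min(L,key=lambda d:np.hypot(*(np.array(d["xy"])-xy)))["region"] if L else None
E
python3 - <<'E'
from fit import *
for n in("top","side"): arm.read_camera(n)
jobs=[("cocoa_shaker","top",(293,216),lambda x,y:rev(x,y,.006,SH),[.53,-.12],[.02,.02]),
("cocoa_shaker","side",(294,179),lambda x,y:rev(x,y,.006,SH),[.53,-.12],[.02,.02]),
("tamper","top",(238,231),lambda x,y:rev(x,y,.006,TA),[.485,.043],[.02,.02]),
("tamper","side",(290,204),lambda x,y:rev(x,y,.006,TA),[.485,.043],[.02,.02]),
("organiser","top",(258,227),lambda x,y,w:box(x,y,w,.112,.252,.045),[.5,-.02,.2],[.02,.02,.1]),
("bar_mat","top",(145,226),lambda x,y,w:box(x,y,w,.165,.178,.006),[.5,.31,.0],[.02,.02,.1]),
("bar_mat","side",(253,281),lambda x,y,w:box(x,y,w,.165,.178,.006),[.5,.31,.0],[.02,.02,.1]),
("brew_scale","top",(361,213),lambda x,y,w:box(x,y,w,.16,.13,.022),[.535,-.3,.1],[.02,.02,.1]),
("espresso_cup","top",(265,219),lambda x,y:rev(x,y,.006,[(.029,0),(.029,.028),(.02,.055)])+box(x,y,.2,.02,.012,.04,-.043),[.52,-.035],[.02,.02])]
D={}
for l,n,xy,f,p0,d in jobs:
    r=pick(n,l,xy); D[l+"_"+n]=r
    if r is None: print(l,n,"none");continue
    p,i=fit(n,r,f,p0,d); print(l,n,np.round(p,4),round(i,3),r.sum(), "yawdeg" , np.round(np.degrees(p[2]),1) if len(p)>2 else "")
np.savez("reg0.npz",**{k:v for k,v in D.items() if v is not None})
s=arm.get_state(); print(np.round(s["tcp_pos"],4),np.round(s["tcp_rot"],3).tolist(),s["opening"],s["t"])
E
```

```text
cocoa_shaker top [ 0.5209 -0.1072] 0.939 437 yawdeg 
cocoa_shaker side [ 0.5248 -0.1174] 0.799 449 yawdeg 
tamper top [0.4927 0.0449] 0.869 385 yawdeg 
tamper side [0.4967 0.0388] 0.52 252 yawdeg 
organiser top [ 0.5095 -0.0261  0.2243] 0.679 2565 yawdeg 12.9
bar_mat top [0.5087 0.3152 0.1238] 0.972 3430 yawdeg 7.1
bar_mat side [0.5099 0.3173 0.116 ] 0.959 3923 yawdeg 6.6
brew_scale top [ 0.5414 -0.3014  0.1672] 0.957 2584 yawdeg 9.6
espresso_cup top [ 0.5191 -0.0256] 0.817 343 yawdeg 
[ 0.1715 -0.5749  0.2313] [[0.958, 0.286, -0.0], [0.286, -0.958, 0.0], [0.0, -0.0, -1.0]] 0.0850902629637723 1.45
```

{"method": "apply_moves", "body": {"motion": [[[0.469,-0.348,0.06,-1.5],[0.469,-0.348,0.06,-1.5],[0.469,-0.348,0.06,-1.5],[0.469,-0.348,0.06,-1.5],[0.469,-0.348,0.06,-1.5],[0.469,-0.348,0.06,-1.5],[0.469,-0.348,0.06,-1.5],[0.469,-0.348,0.06,-1.5],[0.469,-0.348,0.06,-1.5],[0.469,-0.348,0.06,-1.5]]], "gripper": 0}}

```text
t: 2.45
tcp_pos: [0.4706, -0.175, 0.1804]
tcp_rot: [[-0.223, 0.975, 0.001], [0.975, 0.223, -0.001], [-0.001, 0.001, -1.0]]
ft_force: [-0.0, -0.1, -0.4]
opening: 0.0852
grasp_force: 0.0
```

```bash
cat > go.py <<'E'
from h import *
import sys
# go.py x y z yaw_of_tool_y_deg
s=arm.get_state(); R=np.array(s["tcp_rot"]); p=np.array(s["tcp_pos"])
a=[float(v) for v in sys.argv[1:]]
d=R.T@(np.array(a[:3])-p)
ty=np.arctan2(R[1,1],R[0,1]); w=(np.radians(a[3])-ty+np.pi/2)%np.pi-np.pi/2
print("shift",np.round(d,4),"turn",round(-w,3),"tcp",np.round(p,4),"ydeg",round(np.degrees(ty),1),"t",round(s["t"],2),"F",np.round(s["ft_force"],1),"q",np.round(s["joint_pos"],2),"open",round(s["opening"],4),"gf",s["grasp_force"])
E
python3 - <<'E'
from fit import *
d=np.load("reg0.npz"); r=d["organiser_top"].astype(np.uint8)
c=np.vstack([k.reshape(-1,2) for k in cv2.findContours(r,0,1)[0]])
m=np.zeros_like(r); cv2.fillConvexPoly(m,cv2.convexHull(c),1)
print(fit("top",m>0,lambda x,y,w:box(x,y,w,.112,.252,.045),[.5,-.03,.2],[.02,.02,.1]))
E
python3 go.py 0.521 -0.107 0.15 12.5
```

```text
(array([ 0.50977492, -0.02615049,  0.22626414]), np.float64(0.9685041934695872))
shift [0.0551 0.0643 0.0304] turn 0.007 tcp [ 0.4706 -0.175   0.1804] ydeg 12.9 t 2.45 F [-0.  -0.1 -0.4] q [-0.46 -0.11  1.82 -0.    1.43 -0.68] open 0.0852 gf 0.0
```

{"method": "apply_moves", "body": {"motion": [[[0.055,0.064,0.03,0],[0.055,0.064,0.03,0],[0.055,0.064,0.03,0],[0.055,0.064,0.065,0],[0.055,0.064,0.1,0],[0.055,0.064,0.12,0],[0.055,0.064,0.136,0],[0.055,0.064,0.136,0]]]}}

```text
t: 3.25
tcp_pos: [0.5178, -0.1092, 0.0418]
tcp_rot: [[-0.217, 0.976, -0.005], [0.976, 0.217, 0.001], [0.002, -0.004, -1.0]]
ft_force: [-0.7, 0.4, -0.4]
opening: 0.0853
grasp_force: 0.0
```

```bash
python3 go.py 0.521 -0.107 0.044 13; python3 - <<'E'
from h import *
snap("side"); im=snap("side"); cv2.imwrite("pics/s1.png",cv2.resize(im[100:260,210:400,::-1],(760,640))[:600])
E
```

```text
shift [ 0.0015  0.0036 -0.0022] turn -0.008 tcp [ 0.5178 -0.1092  0.0418] ydeg 12.5 t 3.25 F [-0.7  0.4 -0.4] q [-0.3   0.12  1.86 -0.    1.16 -0.52] open 0.0853 gf 0.0
```

View pics/s1.png

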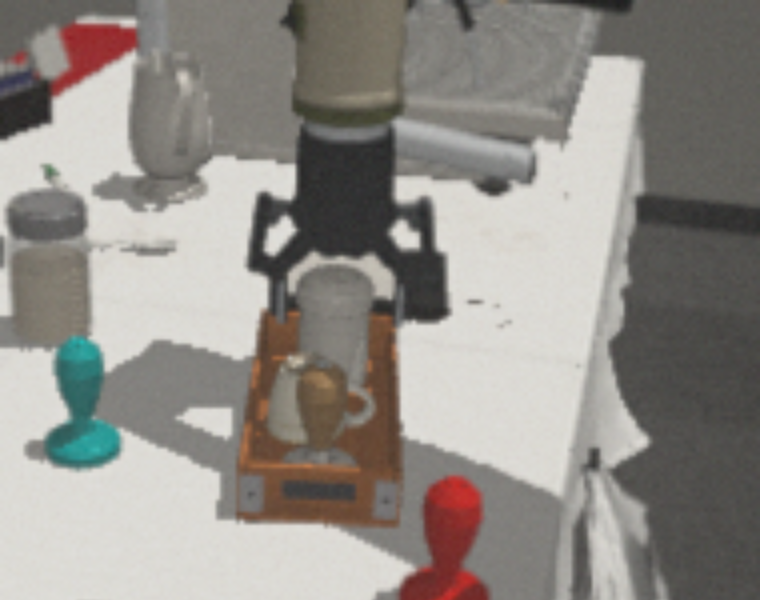

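The pads straddle the shaker (300–375 px), which is about 4 mm off-centre to the left. That matches the computed shift.

{"method": "apply_moves", "body": {"motion": [[[0.0015,0.0036,-0.001,-0.008],[0.0015,0.0036,-0.001,-0.008],[0.0015,0.0036,-0.001,-0.008]]]}}

```text
t: 3.65
tcp_pos: [0.5242, -0.1072, 0.0464]
tcp_rot: [[-0.225, 0.974, 0.002], [0.974, 0.225, -0.001], [-0.001, 0.002, -1.0]]
ft_force: [-0.1, -0.3, -0.5]
opening: 0.0855
grasp_force: 0.0
```

{"method": "apply_moves", "body": {"motion": [[[0,0,0,0],[0,0,0,0],[0,0,0,0],[0,0,0,0],[0,0,0,0],[0,0,0,0],[0,0,0,0],[0,0,0,0]]], "gripper": 255, "newtons": 30}}

```text
t: 4.45
tcp_pos: [0.5234, -0.1072, 0.0458]
tcp_rot: [[-0.225, 0.974, 0.0], [0.974, 0.225, -0.0], [-0.0, 0.0, -1.0]]
ft_force: [-3.1, 0.4, 5.4]
opening: 0.0597
grasp_force: 31.5
```

```bash
python3 go.py 0.521 -0.107 0.044 13
```

```text
shift [ 0.0007 -0.0023  0.0018] turn 0.0 tcp [ 0.5234 -0.1072  0.0458] ydeg 13.0 t 4.45 F [-3.1  0.4  5.4] q [-0.3   0.13  1.85 -0.    1.17 -0.52] open 0.0597 gf 31.542474310845137
```

{"method": "apply_moves", "body": {"motion": [[[0,0,-0.02,0],[0,0,-0.06,0],[0,0,-0.1,0],[0,0,-0.13,0],[0.02,0.004,-0.13,0],[0.06,0.011,-0.13,0],[0.1,0.019,-0.13,0],[0.14,0.026,-0.13,0],[0.18,0.034,-0.13,0],[0.22,0.041,-0.13,0]]]}}

```text
t: 5.45
tcp_pos: [0.513, 0.1181, 0.1747]
tcp_rot: [[-0.225, 0.974, -0.001], [0.974, 0.225, -0.0], [0.0, -0.001, -1.0]]
ft_force: [1.3, 0.8, -2.8]
opening: 0.059
grasp_force: 33.4
```

{"method": "apply_moves", "body": {"motion": [[[0.04,0.008,0,0],[0.08,0.015,0,0],[0.12,0.023,0,0],[0.16,0.03,0,0],[0.2,0.038,0,0],[0.225,0.043,0,0],[0.237,0.045,0.02,0],[0.237,0.045,0.06,0],[0.237,0.045,0.09,0],[0.237,0.045,0.1,0]]]}}

```text
t: 6.45
tcp_pos: [0.501, 0.356, 0.07]
tcp_rot: [[-0.225, 0.974, -0.007], [0.974, 0.225, -0.004], [-0.002, -0.008, -1.0]]
ft_force: [-1.0, 0.7, -2.9]
opening: 0.0595
grasp_force: 33.5
```

```bash
python3 go.py 0.504 0.358 0.0465 10
```

```text
shift [0.0013 0.0036 0.0235] turn 0.053 tcp [0.501 0.356 0.07 ] ydeg 13.0 t 6.45 F [-1.   0.7 -2.9] q [ 0.53  0.3   1.59 -0.    1.25  0.31] open 0.0595 gf 33.45523964613676
```

{"method": "apply_moves", "body": {"motion": [[[0,0,0.01,0],[0,0,0.02,0],[0,0,0.025,0],[0,0,0.028,0],[0,0,0.029,0],[0,0,0.029,0],[0,0,0.029,0]]]}}

```text
t: 7.15
tcp_pos: [0.5046, 0.3579, 0.0469]
tcp_rot: [[-0.225, 0.974, 0.001], [0.974, 0.225, 0.001], [0.0, 0.001, -1.0]]
ft_force: [0.3, -0.9, -1.6]
opening: 0.0594
grasp_force: 33.5
```

{"method": "apply_moves", "body": {"motion": [[[0,0,0.001,0],[0,0,0.001,0],[0,0,0.001,0]]]}}

```text
t: 7.45
tcp_pos: [0.5046, 0.3579, 0.0459]
tcp_rot: [[-0.225, 0.974, 0.001], [0.974, 0.225, 0.001], [0.0, 0.001, -1.0]]
ft_force: [-1.1, -1.1, 3.1]
opening: 0.0594
grasp_force: 33.6
```

{"method": "apply_moves", "body": {"motion": [[[0,0,0,0],[0,0,0,0],[0,0,0,0],[0,0,0,0],[0,0,-0.02,0],[0,0,-0.05,0],[0,0,-0.09,0],[0,0,-0.12,0],[0,0,-0.12,0]]], "gripper": 0}}

```text
t: 8.35
tcp_pos: [0.5072, 0.3594, 0.1717]
tcp_rot: [[-0.225, 0.974, 0.008], [0.974, 0.225, 0.005], [0.003, 0.009, -1.0]]
ft_force: [1.0, -0.1, 1.1]
opening: 0.0857
grasp_force: 0.0
```

```bash
python3 go.py 0.493 0.045 0.166 13
```

```text
shift [-0.3032 -0.0846  0.004 ] turn 0.0 tcp [0.5072 0.3594 0.1717] ydeg 13.0 t 8.35 F [ 1.  -0.1  1.1] q [0.53 0.21 1.51 0.   1.41 0.31] open 0.0857 gf 0.0
```

{"method": "apply_moves", "body": {"motion": [[[-0.02,-0.005,0,0],[-0.06,-0.016,0,0],[-0.1,-0.027,0,0],[-0.14,-0.037,0,0],[-0.18,-0.048,0,0],[-0.22,-0.059,0,0],[-0.26,-0.07,0,0],[-0.285,-0.077,0,0],[-0.302,-0.081,0,0],[-0.302,-0.081,0,0]]]}}

```text
t: 9.35
tcp_pos: [0.4929, 0.0431, 0.1645]
tcp_rot: [[-0.222, 0.975, -0.001], [0.975, 0.222, -0.001], [-0.0, -0.001, -1.0]]
ft_force: [0.3, 1.1, -0.2]
opening: 0.0855
grasp_force: 0.0
```

{"method": "apply_moves", "body": {"motion": [[[0,0,0.02,0],[0,0,0.05,0],[0,0,0.08,0],[0,0,0.1,0],[0,0,0.112,0],[0,0,0.112,0],[0,0,0.112,0]]], "gripper": 90}}

```text
t: 10.05
tcp_pos: [0.4937, 0.0456, 0.0538]
tcp_rot: [[-0.225, 0.974, 0.0], [0.974, 0.225, 0.0], [-0.0, 0.0, -1.0]]
ft_force: [0.3, 0.3, -0.0]
opening: 0.0548
grasp_force: 0.0
```

```bash
python3 go.py 0.494 0.045 0.054 13; python3 - <<'E'
from h import *
im=snap("side"); a=cv2.resize(im[130:250,230:350,::-1],(400,400),interpolation=cv2.INTER_CUBIC)
im=snap("top"); b=cv2.resize(im[180:280,190:290,::-1],(400,400),interpolation=cv2.INTER_CUBIC)
cv2.imwrite("pics/s2.png",np.hstack([a,b]))
E
```

```text
shift [-0.0006  0.0002 -0.0002] turn 0.0 tcp [0.4937 0.0456 0.0538] ydeg 13.0 t 10.05 F [ 0.3  0.3 -0. ] q [-0.01  0.01  1.95  0.    1.18 -0.24] open 0.0548 gf 0.0
```

View pics/s2.png

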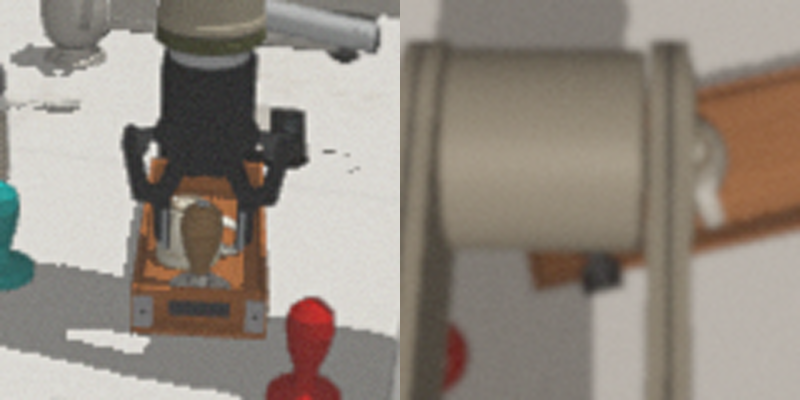

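In the side view the handle (182–224 px) is centred between the pads (166 and 240 px), so I'll close.

{"method": "apply_moves", "body": {"motion": [[[0,0,0,0],[0,0,0,0],[0,0,0,0],[0,0,0,0],[0,0,0,0],[0,0,0,0],[0,0,0,0]]], "gripper": 255, "newtons": 45}}

```text
t: 10.85
tcp_pos: [0.4946, 0.0452, 0.0546]
tcp_rot: [[-0.225, 0.974, 0.003], [0.974, 0.225, 0.0], [-0.0, 0.003, -1.0]]
ft_force: [1.2, 0.6, 6.1]
opening: 0.0336
grasp_force: 44.5
```

```bash
python3 go.py 0.514 0.274 0.184 10
```

```text
shift [ 0.2185  0.0708 -0.1293] turn 0.052 tcp [0.4946 0.0452 0.0546] ydeg 13.0 t 10.85 F [1.2 0.6 6.1] q [-0.01  0.01  1.95  0.    1.18 -0.24] open 0.0336 gf 44.50950632337481
```

{"method": "apply_moves", "body": {"motion": [[[0,0,-0.015,0],[0,0,-0.04,0],[0,0,-0.07,0],[0,0,-0.09,0],[0.02,0.006,-0.09,0],[0.06,0.019,-0.09,0],[0.1,0.032,-0.09,0],[0.14,0.045,-0.09,0],[0.18,0.058,-0.09,0],[0.205,0.066,-0.09,0]]]}}

```text
t: 11.85
tcp_pos: [0.5105, 0.2623, 0.1424]
tcp_rot: [[-0.226, 0.974, -0.001], [0.974, 0.226, 0.0], [0.001, -0.001, -1.0]]
ft_force: [0.5, -0.7, -4.2]
opening: 0.0335
grasp_force: 45.7
```

{"method": "apply_moves", "body": {"motion": [[[0.013,0.004,0,0],[0.013,0.004,0.02,0],[0.013,0.004,0.05,0],[0.013,0.004,0.075,0],[0.013,0.004,0.085,0],[0.013,0.004,0.089,0],[0.013,0.004,0.089,0],[0.013,0.004,0.089,0]]]}}

```text
t: 12.65
tcp_pos: [0.5128, 0.273, 0.0547]
tcp_rot: [[-0.225, 0.974, 0.001], [0.974, 0.225, 0.0], [0.0, 0.001, -1.0]]
ft_force: [0.1, -0.1, -3.9]
opening: 0.0339
grasp_force: 46.1
```

```bash
python3 go.py 0.514 0.274 0.055 13; python3 - <<'E'
from h import *
im=snap("side"); a=cv2.resize(im[180:320,190:360,::-1],(680,560),interpolation=cv2.INTER_CUBIC)
cv2.imwrite("pics/s3.png",a)
E
```

```text
shift [ 0.0007  0.0014 -0.0003] turn -0.0 tcp [0.5128 0.273  0.0547] ydeg 13.0 t 12.65 F [ 0.1 -0.1 -3.9] q [ 0.4   0.23  1.71 -0.    1.2   0.17] open 0.0339 gf 46.06619657250121
```

View pics/s3.png

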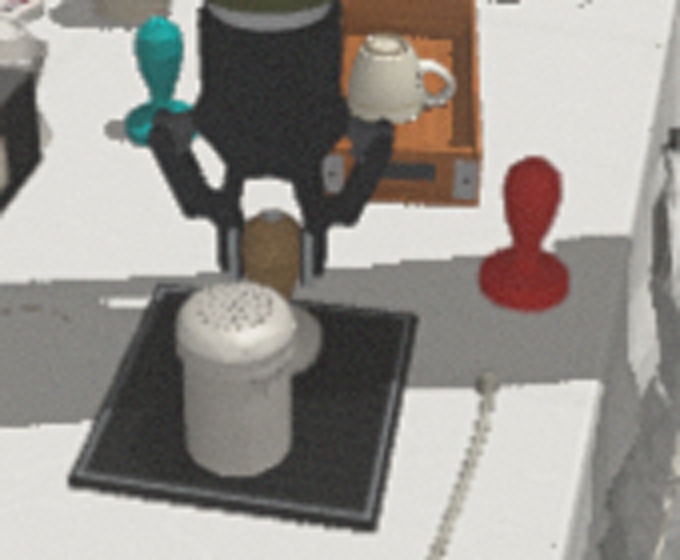

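The shaker stands upright on the mat (around (240,380) in the crop) and the tamper hangs upright behind it. I'll lower it to contact.

{"method": "apply_moves", "body": {"motion": [[[0,0,0.001,0],[0,0,0.001,0],[0,0,0.001,0]]]}}

```text
t: 13.0
tcp_pos: [0.513, 0.2733, 0.0542]
tcp_rot: [[-0.225, 0.974, 0.001], [0.974, 0.225, 0.0], [-0.0, 0.001, -1.0]]
ft_force: [-2.7, -1.9, 5.5]
opening: 0.0338
grasp_force: 46.7
```

{"method": "apply_moves", "body": {"motion": [[[0,0,0,0],[0,0,0,0],[0,0,0,0],[0,0,0,0],[0,0,-0.02,0],[0,0,-0.05,0],[0,0,-0.09,0],[0,0,-0.12,0],[0,0,-0.12,0]]], "gripper": 60}}

```text
t: 13.9
tcp_pos: [0.5155, 0.2747, 0.1794]
tcp_rot: [[-0.225, 0.974, 0.009], [0.974, 0.225, 0.004], [0.002, 0.009, -1.0]]
ft_force: [0.7, 0.5, 0.4]
opening: 0.0653
grasp_force: 0.0
```

```bash
python3 - <<'E'
from fit import *
arm.read_camera("top")
for w,l,p in(("organiser","organiser",None),):
    r=arm.outline_of("top",l)[0]["region"].astype(np.uint8)
    c=np.vstack([k.reshape(-1,2) for k in cv2.findContours(r,0,1)[0]]); m=np.zeros_like(r); cv2.fillConvexPoly(m,cv2.convexHull(c),1)
    print(fit("top",m>0,lambda x,y,w:box(x,y,w,.112,.252,.045),[.51,-.026,.226],[.01,.01,.05]),r.sum())
g=arm.read_camera("top")
for n in("top","side"):
    arm.read_camera(n)
    for d in arm.outline_of(n,"espresso_cup")[:2]:
        f=lambda x,y,w:rev(x,y,.006,[(.029,0),(.029,.028),(.019,.055)])+box(x,y,w,.022,.01,.045,-.042)
        p,i=fit(n,d["region"],f,[.519,-.026,.226],[.01,.01,.1]); print(n,np.round(d["conf"],2),np.round(d["xy"]),d["region"].sum(),np.round(p,4),round(i,3))
snap("top","t4.png")
E
python3 go.py 0.519 -0.026 0.15 103
```

```text
shift [-0.2933 -0.0617  0.0239] turn -1.571 tcp [0.513  0.2736 0.1741] ydeg 13.0 t 14.0 F [-0.2 -0.4 -1.4] q [0.4  0.11 1.61 0.   1.41 0.17] open 0.0654 gf 0.0Traceback (most recent call last):
  File "<stdin>", line 4, in <module>
IndexError: list index out of range
```

```bash
cat > cup.py <<'E'
from fit import *
import sys
for n in("top","side"):
    snap(n,(sys.argv[1]+n+".png"))
    for d in arm.outline_of(n,"espresso_cup")[:2]:
        f=lambda x,y,w:rev(x,y,.006,[(.029,0),(.029,.028),(.019,.055)])+box(x,y,w,.022,.01,.045,-.042)
        p,i=fit(n,d["region"],f,[.519,-.026,.226],[.01,.01,.1]); print(n,np.round(d["conf"],2),np.round(d["xy"]),d["region"].sum(),np.round(p,4),round(i,3))
E
python3 cup.py a
```

```text
top 0.65 [263. 220.] 372 [ 0.5185 -0.0228  0.4298] 0.908
top 0.17 [158. 225.] 350 [ 0.519 -0.026  0.226] 0.0
side 0.79 [289. 199.] 338 [ 0.5226 -0.0208  0.2063] 0.662
```

View pics/atop.png

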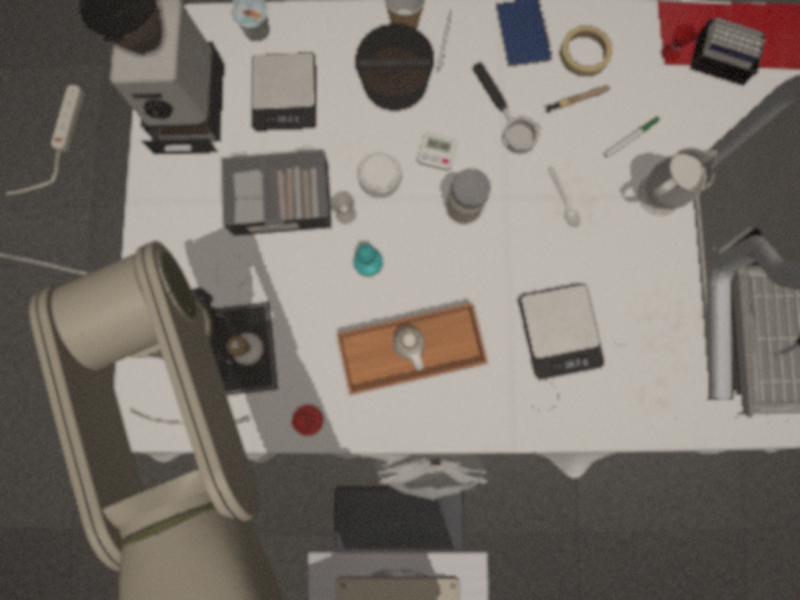

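The tray now holds only the cup (bowl (410,340), handle (418,366)), and the tamper stands on the mat at (240,347).

{"method": "apply_moves", "body": {"motion": [[[-0.03,-0.006,0,0.14],[-0.06,-0.013,0,0.28],[-0.09,-0.019,0,0.42],[-0.12,-0.025,0,0.56],[-0.15,-0.032,0.01,0.7],[-0.18,-0.038,0.02,0.84],[-0.21,-0.044,0.03,0.98],[-0.24,-0.051,0.04,1.12],[-0.27,-0.057,0.05,1.26],[-0.29,-0.061,0.055,1.4]]], "gripper": 0}}

```text
t: 15.2
tcp_pos: [0.5167, -0.0247, 0.1159]
tcp_rot: [[0.925, 0.381, -0.003], [0.381, -0.925, 0.0], [-0.003, -0.001, -1.0]]
ft_force: [-0.1, 0.4, 0.0]
opening: 0.0852
grasp_force: 0.0
```

{"method": "apply_moves", "body": {"motion": [[[0,0,0,0.136],[0,0,0,0.136],[0,0,0,0.136]]]}}

```text
t: 15.5
tcp_pos: [0.5177, -0.0227, 0.1174]
tcp_rot: [[0.965, 0.263, -0.001], [0.263, -0.965, 0.0], [-0.001, -0.001, -1.0]]
ft_force: [0.0, 0.3, 1.0]
opening: 0.0853
grasp_force: 0.0
```

```bash
python3 go.py 0.5185 -0.0235 0.009 -75
```

```text
shift [0.0007 0.001  0.1084] turn 0.004 tcp [ 0.5177 -0.0227  0.1174] ydeg -74.8 t 15.5 F [0.  0.3 1. ] q [-0.14 -0.    1.84  0.    1.31  1.16] open 0.0853 gf 0.0
```

{"method": "apply_moves", "body": {"motion": [[[0,0,0.02,0],[0,0,0.05,0],[0,0,0.075,0],[0,0,0.095,0],[0,0,0.105,0],[0,0,0.108,0],[0,0,0.108,0]]]}}

```text
t: 16.2
tcp_pos: [0.5184, -0.0227, 0.0105]
tcp_rot: [[0.965, 0.26, 0.0], [0.26, -0.965, -0.0], [0.0, 0.0, -1.0]]
ft_force: [0.3, -0.3, 0.1]
opening: 0.0855
grasp_force: 0.0
```

```bash
python3 go.py 0.5185 -0.0235 0.009 -75;  python3 - <<'E'
from h import *
im=snap("side"); a=cv2.resize(im[130:250,230:350,::-1],(480,480),interpolation=cv2.INTER_CUBIC)
cv2.imwrite("pics/s5.png",a)
E
```

```text
shift [-0.0001  0.0008  0.0015] turn 0.002 tcp [ 0.5184 -0.0227  0.0105] ydeg -74.9 t 16.2 F [ 0.3 -0.3  0.1] q [-0.14  0.14  1.9   0.    1.1   1.16] open 0.0855 gf 0.0
```

View pics/s5.png

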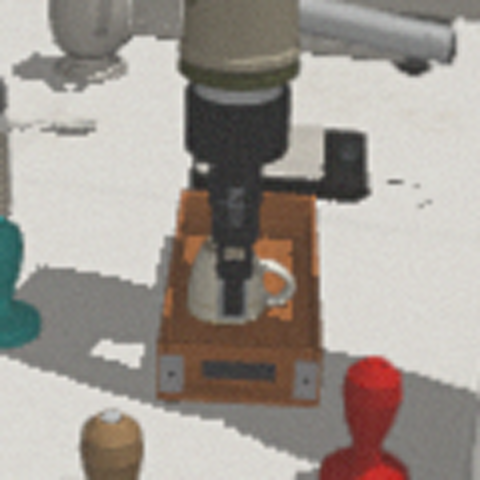

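```bash
 python3 - <<'E'
from fit import *
q=lambda P:np.round((proj("side",P)-[230,130])*4)
for c in([.5184,-.0227],[.5226,-.0208]):
  for h in(.006,.02,.033):
    a=np.linspace(0,6.28,60); P=np.c_[c[0]+.029*np.cos(a),c[1]+.029*np.sin(a),np.full(60,h)]
    u=q(P); print(c,h,u[:,0].min(),u[:,0].max(),u[:,1].max())
R=np.array(arm.get_state()["tcp_rot"]); t=np.array(arm.get_state()["tcp_pos"])
for dx in(-.011,.011):
  print(q([t-R[:,1]*.0425+R[:,0]*dx+[0,0,.013], t-R[:,1]*.0425+R[:,0]*dx+[0,0,.033]]))
E
```

```text
[0.5184, -0.0227] 0.006 192.0 268.0 324.0
[0.5184, -0.0227] 0.02 192.0 268.0 307.0
[0.5184, -0.0227] 0.033 193.0 269.0 292.0
[0.5226, -0.0208] 0.006 186.0 262.0 324.0
[0.5226, -0.0208] 0.02 186.0 262.0 308.0
[0.5226, -0.0208] 0.033 187.0 263.0 292.0
[[245. 312.]
 [246. 288.]]
[[215. 311.]
 [216. 287.]]
```

{"method": "apply_moves", "body": {"motion": [[[0.0015,0,0.001,0],[0.0015,0,0.001,0]]]}}

```text
t: 16.45
tcp_pos: [0.5208, -0.0227, 0.0103]
tcp_rot: [[0.966, 0.259, 0.002], [0.259, -0.966, -0.0], [0.002, 0.001, -1.0]]
ft_force: [0.0, -1.1, -0.1]
opening: 0.0855
grasp_force: 0.0
```

{"method": "apply_moves", "body": {"motion": [[[0,0,0,0],[0,0,0,0],[0,0,0,0],[0,0,0,0],[0,0,0,0],[0,0,0,0],[0,0,0,0],[0,0,0,0]]], "gripper": 255, "newtons": 25}}

```text
t: 17.25
tcp_pos: [0.52, -0.0227, 0.0098]
tcp_rot: [[0.966, 0.259, 0.0], [0.259, -0.966, -0.0], [0.0, 0.0, -1.0]]
ft_force: [-2.4, -0.1, 5.2]
opening: 0.0551
grasp_force: 25.8
```

{"method": "apply_moves", "body": {"motion": [[[0,0,-0.015,0],[0,0,-0.04,0],[0,0,-0.07,0],[0,0,-0.1,0],[0,0,-0.1,0]]]}}

```text
t: 17.75
tcp_pos: [0.5232, -0.023, 0.1152]
tcp_rot: [[0.966, 0.259, 0.009], [0.259, -0.966, -0.001], [0.008, 0.003, -1.0]]
ft_force: [1.0, 0.4, -0.6]
opening: 0.0549
grasp_force: 27.2
```

```bash
 python3 - <<'E'
from fit import *
# plate centre = scale + R(w)*(0.018,0)
d=np.load("reg0.npz")["brew_scale_top"]
p,i=fit("top",d,lambda x,y,w:box(x,y,w,.16,.13,.022),[.54,-.3,.17],[.01,.01,.05]); print(p,i,p[:2]+.018*np.array([np.cos(p[2]),np.sin(p[2])]))
r=arm.read_camera("side"); L=arm.outline_of("side","brew_scale")
for e in L[:2]: print(np.round(e["xy"]),e["conf"],e["region"].sum(),fit("side",e["region"],lambda x,y,w:box(x,y,w,.16,.13,.022),p,[.01,.01,.05]))
E
python3 go.py .559 -.298 .13 -80
```

```text
[ 0.54171529 -0.30136984  0.18089223] 0.9597091011130858 [ 0.5594216  -0.29813151]
[310. 170.] 0.78 399 (array([ 0.54131769, -0.30351423,  0.19351149]), np.float64(0.47334818114328137))
shift [-0.034   0.276  -0.0192] turn 0.087 tcp [ 0.5205 -0.0226  0.1106] ydeg -75.0 t 17.85 F [-0.1 -0.3 -2.7] q [-0.14  0.01  1.84  0.    1.29  1.17] open 0.0552 gf 27.179416459403
```

{"method": "apply_moves", "body": {"motion": [[[-0.004,0.03,0,0.02],[-0.009,0.07,0,0.04],[-0.014,0.11,0,0.06],[-0.018,0.15,0,0.087],[-0.023,0.19,0,0.087],[-0.028,0.23,0,0.087],[-0.032,0.26,0,0.087],[-0.034,0.276,0,0.087],[-0.034,0.276,0,0.087]]]}}

```text
t: 18.75
tcp_pos: [0.5573, -0.2993, 0.1077]
tcp_rot: [[0.985, 0.172, -0.002], [0.172, -0.985, 0.001], [-0.002, -0.001, -1.0]]
ft_force: [-0.7, 0.0, -1.2]
opening: 0.0548
grasp_force: 27.2
```

{"method": "apply_moves", "body": {"motion": [[[0,0,0.02,0],[0,0,0.045,0],[0,0,0.065,0],[0,0,0.075,0],[0,0,0.08,0],[0,0,0.082,0],[0,0,0.082,0],[0,0,0.082,0]]]}}

```text
t: 19.55
tcp_pos: [0.5591, -0.2984, 0.0285]
tcp_rot: [[0.985, 0.174, 0.002], [0.174, -0.985, -0.001], [0.001, 0.001, -1.0]]
ft_force: [-0.1, -0.1, -0.9]
opening: 0.0547
grasp_force: 27.2
```

```bash
python3 go.py .559 -.298 .026 -80
```

```text
shift [-0.     -0.0004  0.0025] turn 0.0 tcp [ 0.5591 -0.2984  0.0285] ydeg -80.0 t 19.55 F [-0.1 -0.1 -0.9] q [-0.57  0.39  1.56  0.    1.18  0.82] open 0.0547 gf 27.18956032211281
```

{"method": "apply_moves", "body": {"motion": [[[0,0,0.001,0],[0,0,0.002,0],[0,0,0.0025,0],[0,0,0.0025,0]]]}}

```text
t: 19.95
tcp_pos: [0.5586, -0.2982, 0.0254]
tcp_rot: [[0.985, 0.174, 0.001], [0.174, -0.985, -0.0], [0.001, 0.001, -1.0]]
ft_force: [-1.0, 1.0, 4.6]
opening: 0.0545
grasp_force: 27.8
```

{"method": "apply_moves", "body": {"motion": [[[0,0,0,0],[0,0,0,0],[0,0,0,0],[0,0,0,0],[0,0,0,0],[0,0,-0.02,0],[0,0,-0.05,0],[0,0,-0.09,0],[0,0,-0.13,0],[0,0,-0.15,0]]], "gripper": 0}}

```text
t: 20.95
tcp_pos: [0.5598, -0.2989, 0.1795]
tcp_rot: [[0.985, 0.174, 0.005], [0.174, -0.985, -0.003], [0.004, 0.004, -1.0]]
ft_force: [0.2, -0.3, -0.4]
opening: 0.0855
grasp_force: 0.0
```

```bash
python3 go.py .513 .2733 .176 13; python3 - <<'E'
from h import *
im=snap("side"); a=cv2.resize(im[130:230,250:370,::-1],(480,400),interpolation=cv2.INTER_CUBIC)
cv2.imwrite("pics/s6.png",a)
E
```

```text
shift [ 0.0534 -0.5717  0.0015] turn 1.519 tcp [ 0.5598 -0.2989  0.1795] ydeg -80.0 t 20.95 F [ 0.2 -0.3 -0.4] q [-0.57  0.24  1.45 -0.    1.44  0.82] open 0.0855 gf 0.0
```

View pics/s6.png

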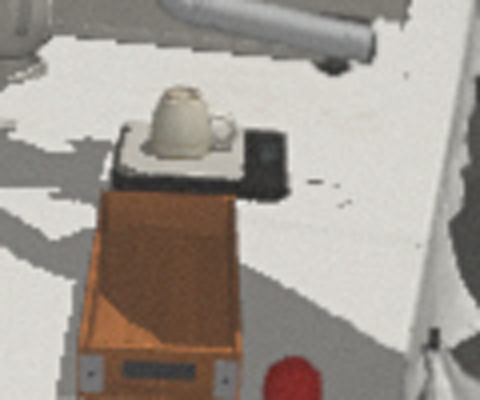

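The cup stands upright on the steel plate at about (182,135) in the crop. Next I'll return the tamper.

{"method": "apply_moves", "body": {"motion": [[[0.004,-0.03,0,-0.14],[0.007,-0.075,0,-0.28],[0.011,-0.12,0,-0.42],[0.015,-0.165,0,-0.56],[0.02,-0.21,0,-0.7],[0.024,-0.255,0,-0.84],[0.028,-0.3,0,-0.98],[0.032,-0.345,0,-1.12],[0.036,-0.39,0,-1.26],[0.04,-0.43,0,-1.4]]], "gripper": 60}}

```text
t: 22.0
tcp_pos: [0.5222, 0.1345, 0.1746]
tcp_rot: [[-0.01, 1.0, 0.0], [1.0, 0.01, 0.0], [0.0, 0.0, -1.0]]
ft_force: [0.9, 1.3, -0.6]
opening: 0.0652
grasp_force: 0.0
```

```bash
python3 go.py .513 .2733 .17 13
```

```text
shift [ 0.1388 -0.0078  0.0046] turn -0.217 tcp [0.5222 0.1345 0.1746] ydeg 0.6 t 22.0 F [ 0.9  1.3 -0.6] q [ 0.16 -0.    1.73  0.    1.41  0.15] open 0.0652 gf 0.0
```

{"method": "apply_moves", "body": {"motion": [[[0.04,-0.002,0,-0.1],[0.08,-0.004,0,-0.2],[0.12,-0.006,0,-0.222],[0.139,-0.008,0.005,-0.222],[0.139,-0.008,0.005,-0.222],[0.139,-0.008,0.005,-0.222],[0.139,-0.008,0.005,-0.222]]]}}

```text
t: 22.7
tcp_pos: [0.5145, 0.2704, 0.1696]
tcp_rot: [[-0.223, 0.975, -0.0], [0.975, 0.223, -0.0], [-0.0, -0.0, -1.0]]
ft_force: [0.5, 0.3, 0.7]
opening: 0.0654
grasp_force: 0.0
```

```bash
python3 go.py .513 .2733 .0542 13
```

```text
shift [ 0.0032 -0.0008  0.1154] turn -0.002 tcp [0.5145 0.2704 0.1696] ydeg 12.9 t 22.7 F [0.5 0.3 0.7] q [ 0.4   0.12  1.62 -0.    1.41  0.17] open 0.0654 gf 0.0
```

{"method": "apply_moves", "body": {"motion": [[[0.003,-0.001,0,0],[0.003,-0.001,0.03,0],[0.003,-0.001,0.06,0],[0.003,-0.001,0.09,0],[0.003,-0.001,0.107,0],[0.003,-0.001,0.114,0],[0.003,-0.001,0.114,0],[0.003,-0.001,0.114,0]]]}}

```text
t: 23.5
tcp_pos: [0.5136, 0.2742, 0.057]
tcp_rot: [[-0.224, 0.975, 0.002], [0.975, 0.224, 0.001], [0.0, 0.002, -1.0]]
ft_force: [-0.3, 0.5, -0.2]
opening: 0.0648
grasp_force: 0.0
```

```bash
python3 go.py .513 .2733 .0542 13
```

```text
shift [-0.0007 -0.0008  0.0028] turn -0.001 tcp [0.5136 0.2742 0.057 ] ydeg 12.9 t 23.5 F [-0.3  0.5 -0.2] q [0.4  0.23 1.71 0.   1.2  0.18] open 0.0648 gf 0.0
```

{"method": "apply_moves", "body": {"motion": [[[-0.0005,-0.0008,0.002,0],[-0.0005,-0.0008,0.002,0],[-0.0005,-0.0008,0.002,0]]]}}

```text
t: 23.8
tcp_pos: [0.5124, 0.2736, 0.0544]
tcp_rot: [[-0.224, 0.975, 0.001], [0.975, 0.224, 0.0], [0.0, 0.001, -1.0]]
ft_force: [1.2, 0.0, -0.1]
opening: 0.0655
grasp_force: 0.0
```

{"method": "apply_moves", "body": {"motion": [[[0,0,0,0],[0,0,0,0],[0,0,0,0],[0,0,0,0],[0,0,0,0],[0,0,0,0],[0,0,0,0]]], "gripper": 255, "newtons": 45}}

```text
t: 24.5
tcp_pos: [0.5124, 0.2736, 0.0541]
tcp_rot: [[-0.224, 0.975, 0.001], [0.975, 0.224, 0.0], [0.0, 0.001, -1.0]]
ft_force: [0.5, 1.3, 4.3]
opening: 0.0338
grasp_force: 44.8
```

```bash
python3 go.py .494 .0454 .055 13
```

```text
shift [-0.2183 -0.069  -0.001 ] turn -0.001 tcp [0.5124 0.2736 0.0541] ydeg 12.9 t 24.5 F [0.5 1.3 4.3] q [0.4  0.23 1.71 0.   1.2  0.18] open 0.0338 gf 44.76724324433235
```

{"method": "apply_moves", "body": {"motion": [[[0,0,-0.015,0],[0,0,-0.04,0],[0,0,-0.07,0],[0,0,-0.09,0],[-0.02,-0.006,-0.09,0],[-0.06,-0.019,-0.09,0],[-0.1,-0.032,-0.09,0],[-0.14,-0.044,-0.09,0],[-0.18,-0.057,-0.09,0],[-0.205,-0.065,-0.09,0]]]}}

```text
t: 25.5
tcp_pos: [0.4932, 0.0565, 0.1434]
tcp_rot: [[-0.223, 0.975, -0.002], [0.975, 0.223, -0.001], [-0.0, -0.002, -1.0]]
ft_force: [0.5, 0.6, -4.3]
opening: 0.0335
grasp_force: 45.7
```

{"method": "apply_moves", "body": {"motion": [[[-0.013,-0.004,0,0],[-0.013,-0.004,0,0],[-0.013,-0.004,0.03,0],[-0.013,-0.004,0.06,0],[-0.013,-0.004,0.076,0],[-0.013,-0.004,0.083,0],[-0.013,-0.004,0.086,0],[-0.013,-0.004,0.086,0],[-0.013,-0.004,0.086,0]]]}}

```text
t: 26.4
tcp_pos: [0.4946, 0.0458, 0.0589]
tcp_rot: [[-0.224, 0.974, 0.002], [0.974, 0.224, 0.0], [-0.0, 0.002, -1.0]]
ft_force: [-0.8, 0.2, -4.3]
opening: 0.0341
grasp_force: 45.8
```

```bash
python3 go.py .494 .0454 .055 13
```

```text
shift [-0.0003 -0.0007  0.0039] turn -0.001 tcp [0.4946 0.0458 0.0589] ydeg 13.0 t 26.4 F [-0.8  0.2 -4.3] q [-0.01  0.01  1.95  0.    1.19 -0.24] open 0.0341 gf 45.790570535655206
```

{"method": "apply_moves", "body": {"motion": [[[0,-0.0005,0.002,0],[0,-0.0005,0.003,0],[0,-0.0005,0.0035,0],[0,-0.0005,0.0035,0],[0,-0.0005,0.0035,0]]]}}

```text
t: 26.9
tcp_pos: [0.4932, 0.0454, 0.0543]
tcp_rot: [[-0.224, 0.975, 0.0], [0.975, 0.224, 0.0], [-0.0, 0.0, -1.0]]
ft_force: [0.4, 0.1, -3.6]
opening: 0.0336
grasp_force: 45.8
```

{"method": "apply_moves", "body": {"motion": [[[0,0.0006,0.0005,0],[0,0.0006,0.001,0],[0,0.0006,0.001,0]]]}}

```text
t: 27.2
tcp_pos: [0.4939, 0.0455, 0.054]
tcp_rot: [[-0.224, 0.975, -0.0], [0.975, 0.224, -0.0], [-0.0, -0.0, -1.0]]
ft_force: [-3.5, -0.0, 4.9]
opening: 0.0335
grasp_force: 46.0
```

{"method": "apply_moves", "body": {"motion": [[[0,0,0,0],[0,0,0,0],[0,0,0,0],[0,0,0,0],[0,0,-0.02,0],[0,0,-0.05,0],[0,0,-0.09,0],[0,0,-0.115,0],[0.02,0.005,-0.115,0],[0.06,0.016,-0.115,0]]], "gripper": 60}}

```text
t: 28.2
tcp_pos: [0.4972, 0.1065, 0.1699]
tcp_rot: [[-0.221, 0.975, 0.003], [0.975, 0.221, -0.001], [-0.001, 0.003, -1.0]]
ft_force: [0.3, 0.5, -0.7]
opening: 0.065
grasp_force: 0.0
```

{"method": "apply_moves", "body": {"motion": [[[0.04,0.011,0,0],[0.08,0.021,0,0],[0.12,0.032,0,0],[0.16,0.043,0,0],[0.2,0.053,0,0],[0.23,0.061,0,0],[0.243,0.065,0,0],[0.243,0.065,0,0],[0.243,0.065,0,0]]], "gripper": 0}}

```text
t: 29.1
tcp_pos: [0.5048, 0.3582, 0.1679]
tcp_rot: [[-0.224, 0.975, -0.0], [0.975, 0.224, -0.001], [-0.001, -0.001, -1.0]]
ft_force: [-0.4, 0.0, 0.1]
opening: 0.0855
grasp_force: 0.0
```

```bash
python3 go.py .5046 .3579 .0465 13; cat > chk.py <<'E'
from fit import *
import sys
l,z,M,p0=("tamper",.006,TA,[.4927,.0449]) if sys.argv[1]=="t" else ("cocoa_shaker",.006,SH,[.5209,-.1072])
d=np.load("reg0.npz")
for n in("top","side"):
    arm.read_camera(n); xy0=np.argwhere(d[l+"_"+n]).mean(0)[::-1]
    r=pick(n,l,xy0)
    for t,q in(("before",d[l+"_"+n]),("now",r)):
        p,i=fit(n,q,lambda x,y:rev(x,y,z,M),p0,[.01,.01]); print(n,t,np.round(np.argwhere(q).mean(0)[::-1],1),q.sum(),np.round(p,4),round(i,3))
E
python3 chk.py t
```

```text
shift [-2.000e-04 -1.000e-04  1.214e-01] turn -0.001 tcp [0.5048 0.3582 0.1679] ydeg 13.0 t 29.1 F [-0.4  0.   0.1] q [ 0.53  0.22  1.51 -0.    1.42  0.31] open 0.0855 gf 0.0
top before [237.4 229.4] 385 [0.4927 0.0449] 0.869
top now [237.8 229.8] 313 [0.4914 0.0444] 0.931
side before [289.8 203. ] 252 [0.498  0.0322] 0.521
side now [290.6 202.1] 210 [0.5007 0.0047] 0.459
```

{"method": "apply_moves", "body": {"motion": [[[0,0,0.03,0],[0,0,0.06,0],[0,0,0.09,0],[0,0,0.11,0],[0,0,0.12,0],[0,0,0.121,0],[0,0,0.121,0],[0,0,0.121,0]]]}}

```text
t: 30.1
tcp_pos: [0.506, 0.3595, 0.0491]
tcp_rot: [[-0.224, 0.975, 0.002], [0.975, 0.224, 0.001], [0.001, 0.003, -1.0]]
ft_force: [0.5, -0.3, 0.1]
opening: 0.0851
grasp_force: 0.0
```

{"method": "apply_moves", "body": {"motion": [[[0,0,0,0],[0,0,0,0],[0,0,0,0],[0,0,0,0],[0,0,0,0],[0,0,0,0],[0,0,0,0]]], "gripper": 255, "newtons": 30}}

```text
t: 30.8
tcp_pos: [0.5053, 0.3596, 0.0487]
tcp_rot: [[-0.224, 0.975, 0.001], [0.975, 0.224, 0.001], [0.001, 0.002, -1.0]]
ft_force: [-2.8, -0.6, 6.1]
opening: 0.0594
grasp_force: 31.4
```

```bash
python3 go.py .5225 -.1072 .046 13
```

```text
shift [-0.4587 -0.088   0.0023] turn -0.001 tcp [0.5053 0.3596 0.0487] ydeg 13.0 t 30.8 F [-2.8 -0.6  6.1] q [0.54 0.34 1.6  0.   1.21 0.31] open 0.0594 gf 31.385740377008915
```

{"method": "apply_moves", "body": {"motion": [[[0,0,-0.02,0],[0,0,-0.06,0],[0,0,-0.1,0],[0,0,-0.13,0],[-0.02,-0.004,-0.13,0],[-0.06,-0.011,-0.13,0],[-0.1,-0.019,-0.13,0],[-0.14,-0.027,-0.13,0],[-0.18,-0.034,-0.13,0],[-0.22,-0.042,-0.13,0]]]}}

```text
t: 31.8
tcp_pos: [0.5128, 0.1337, 0.1772]
tcp_rot: [[-0.224, 0.974, 0.0], [0.974, 0.224, 0.0], [-0.0, 0.0, -1.0]]
ft_force: [0.4, 0.2, -2.0]
opening: 0.0591
grasp_force: 33.4
```

{"method": "apply_moves", "body": {"motion": [[[-0.04,-0.008,0,0],[-0.08,-0.015,0,0],[-0.12,-0.023,0,0],[-0.16,-0.031,0,0],[-0.2,-0.038,0,0],[-0.225,-0.043,0,0],[-0.237,-0.0455,0,0],[-0.237,-0.0455,0.02,0],[-0.237,-0.0455,0.05,0],[-0.237,-0.0455,0.05,0]]]}}

```text
t: 32.8
tcp_pos: [0.5187, -0.1045, 0.1227]
tcp_rot: [[-0.224, 0.974, -0.008], [0.975, 0.224, 0.003], [0.004, -0.007, -1.0]]
ft_force: [-1.7, 0.3, -2.1]
opening: 0.0593
grasp_force: 33.7
```

{"method": "apply_moves", "body": {"motion": [[[0,0,0,0],[0,0,0,0]]]}}

```text
t: 33.0
tcp_pos: [0.5228, -0.1058, 0.1289]
tcp_rot: [[-0.225, 0.974, 0.002], [0.974, 0.225, -0.0], [-0.001, 0.002, -1.0]]
ft_force: [-0.4, -0.3, -1.9]
opening: 0.0592
grasp_force: 33.7
```

```bash
python3 go.py .5225 -.1055 .0490 13
```

```text
shift [ 0.0004 -0.0004  0.0799] turn -0.0 tcp [ 0.5228 -0.1058  0.1289] ydeg 13.0 t 33.0 F [-0.4 -0.3 -1.9] q [-0.3   0.02  1.79  0.    1.32 -0.52] open 0.0592 gf 33.70866003446281
```

{"method": "apply_moves", "body": {"motion": [[[0,0,0.02,0],[0,0,0.045,0],[0,0,0.062,0],[0,0,0.072,0],[0,0,0.077,0],[0,0,0.079,0],[0,0,0.079,0],[0,0,0.079,0]]]}}

```text
t: 33.8
tcp_pos: [0.5227, -0.1062, 0.0493]
tcp_rot: [[-0.224, 0.975, 0.002], [0.975, 0.224, -0.0], [-0.001, 0.002, -1.0]]
ft_force: [0.0, -0.1, -2.2]
opening: 0.0598
grasp_force: 33.7
```

```bash
python3 go.py .5225 -.1055 .0480 13
```

```text
shift [ 0.0007 -0.0001  0.0013] turn -0.001 tcp [ 0.5227 -0.1062  0.0493] ydeg 13.0 t 33.8 F [ 0.  -0.1 -2.2] q [-0.3   0.12  1.85  0.    1.17 -0.52] open 0.0598 gf 33.70769502595067
```

{"method": "apply_moves", "body": {"motion": [[[0.0006,0,0.0006,0],[0.0006,0,0.0012,0],[0.0006,0,0.0012,0]]]}}

```text
t: 34.1
tcp_pos: [0.5227, -0.1061, 0.0487]
tcp_rot: [[-0.224, 0.975, 0.002], [0.975, 0.224, -0.001], [-0.002, 0.002, -1.0]]
ft_force: [-3.6, -0.6, 7.8]
opening: 0.0594
grasp_force: 34.1
```

{"method": "apply_moves", "body": {"motion": [[[0,0,0,0],[0,0,0,0],[0,0,0,0],[0,0,0,0],[0,0,-0.02,0],[0,0,-0.05,0],[0,0,-0.09,0],[0,0,-0.13,0],[0,0,-0.16,0],[0,0,-0.18,0]]], "gripper": 0}}

```text
t: 35.1
tcp_pos: [0.5227, -0.1056, 0.2302]
tcp_rot: [[-0.224, 0.975, 0.004], [0.975, 0.224, -0.001], [-0.002, 0.003, -1.0]]
ft_force: [0.0, -0.2, -1.0]
opening: 0.0852
grasp_force: 0.0
```

```bash
python3 go.py .17 -.575 .23 13
```

```text
shift [-0.3783 -0.449  -0.0006] turn -0.001 tcp [ 0.5227 -0.1056  0.2302] ydeg 13.0 t 35.1 F [ 0.  -0.2 -1. ] q [-0.3  -0.05  1.68  0.    1.51 -0.52] open 0.0852 gf 0.0
```

{"method": "apply_moves", "body": {"motion": [[[-0.378,-0.449,0,1.5],[-0.378,-0.449,0,1.5],[-0.378,-0.449,0,1.5],[-0.378,-0.449,0,1.5],[-0.378,-0.449,0,1.5],[-0.378,-0.449,0,1.5],[-0.378,-0.449,0,1.5],[-0.378,-0.449,0,1.5],[-0.378,-0.449,0,1.5],[-0.378,-0.449,0,1.5]]]}}

```text
t: 36.1
tcp_pos: [0.2196, -0.5064, 0.227]
tcp_rot: [[0.958, 0.286, 0.0], [0.286, -0.958, -0.0], [0.0, 0.0, -1.0]]
ft_force: [0.8, 0.4, -0.6]
opening: 0.0853
grasp_force: 0.0
```

```bash
python3 go.py .17 -.575 .23 -73.4; python3 chk.py t; python3 chk.py s; cat > reg.py <<'E'
from h import *
import sys
for n in("top","side"):
    snap(n,sys.argv[1]+n+".png")
    a=cv2.imread("pics/%s0.png"%n,0).astype(np.float32); b=cv2.imread("pics/"+sys.argv[1]+n+".png",0).astype(np.float32)
    for l,X in(("tamper handle",[.494,.045,.07]),("shaker",[.522,-.107,.08]),("jar",[.80,-.13,.08]),("mat",[.51,.33,0])):
        u,v=(proj(n,[X])[0]+.5)*800/512; s=22
        t=a[int(v)-s:int(v)+s,int(u)-s:int(u)+s]; w=b[int(v)-s-12:int(v)+s+12,int(u)-s-12:int(u)+s+12]
        m=cv2.matchTemplate(w,t,cv2.TM_CCOEFF_NORMED); y,x=np.unravel_index(m.argmax(),m.shape)
        def sub(c,k): 
            return 0 if k<1 or k>len(c)-2 else (c[k-1]-c[k+1])/(2*(c[k-1]-2*c[k]+c[k+1]))
        print(n,l,"px800 shift",round(x-12+sub(m[y],x),2),round(y-12+sub(m[:,x],y),2),round(m.max(),3))
c=proj("top",[[.5,0,.08],[.51,0,.08],[.5,.01,.08]])*800/512; print("top px800 per cm: x",c[1]-c[0],"y",c[2]-c[0])
c=proj("side",[[.5,0,.08],[.51,0,.08],[.5,.01,.08]])*800/512; print("side px800 per cm: x",c[1]-c[0],"y",c[2]-c[0])
E
python3 reg.py b
```

```text
shift [-0.0672  0.0516 -0.003 ] turn 0.001 tcp [ 0.2196 -0.5064  0.227 ] ydeg -73.4 t 36.1 F [ 0.8  0.4 -0.6] q [-1.25  0.    1.63  0.    1.51  0.03] open 0.0853 gf 0.0
top before [237.4 229.4] 385 [0.4927 0.0449] 0.869
top now [237.9 229.8] 285 [0.492  0.0433] 0.858
side before [289.8 203. ] 252 [0.498  0.0322] 0.521
side now [290.1 202.8] 331 [0.4954 0.0451] 0.612
top before [293.1 217.5] 437 [ 0.5214 -0.1073] 0.938
top now [293.5 217.8] 438 [ 0.5206 -0.108 ] 0.941
side before [293.6 178.7] 449 [ 0.5246 -0.1175] 0.798
side now [294.2 179. ] 475 [ 0.5228 -0.1162] 0.83
top tamper handle px800 shift 0.12 0.26 0.99
top shaker px800 shift 0.27 0.6 0.992
top jar px800 shift -0.05 -0.09 0.998
top mat px800 shift -7.88 -10.33 0.191
side tamper handle px800 shift 0.26 -0.15 0.612
side shaker px800 shift 0.19 0.17 0.885
side jar px800 shift -0.05 -0.0 0.998
side mat px800 shift -3.74 -0.02 0.297
top px800 per cm: x [-0.02529671 -5.84000376] y [-5.84462848  0.02445601]
side px800 per cm: x [-5.22917886 -0.73700064] y [-1.29279535  2.32588571]
```

View pics/btop.png

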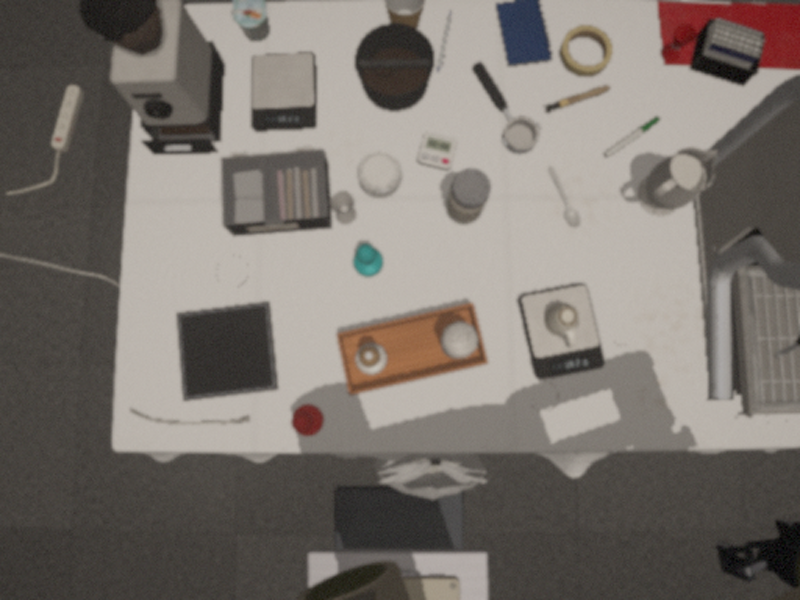

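The tray shows both items back within about 1 mm, and the cup is on the plate at (562,322). One quick check that the cup is centred:

```bash
 python3 - <<'E'
from fit import *
for n in("top","side"):
    arm.read_camera(n)
    L=arm.outline_of(n,"espresso_cup")
    f=lambda x,y,w:rev(x,y,.022,[(.029,0),(.029,.028),(.019,.055)])+box(x,y,w,.022,.01,.045,-.042)
    for e in L[:1]: print(n,np.round(e["xy"]),fit(n,e["region"],f,[.559,-.298,.2],[.01,.01,.1]))
im=cv2.imread("pics/btop.png"); g=cv2.cvtColor(im,6)
m=np.zeros(g.shape,np.uint8); m[275:385,510:615]=(g[275:385,510:615]<80)*1
# dark scale frame+display hull
k=cv2.findContours(m,0,1)[0]; c=np.vstack(k).reshape(-1,2); r=cv2.minAreaRect(c); print(r)
print("plate target px",proj("top",[[.559,-.298,.022]])*800/512,"scale ctr px",proj("top",[[.5417,-.3014,.022]])*800/512)
E
```

```text
top [363. 206.] (array([ 0.55908043, -0.29508639,  0.51748847]), np.float64(0.8694437050838435))
side [298. 159.] (array([ 0.56281306, -0.31051848,  0.71173962]), np.float64(0.7043711656441718))
((564.3461303710938, 345.23077392578125), (57.06978988647461, 69.62122344970703), 78.69007110595703)
plate target px [[559.80915658 320.57137407]] scale ctr px [[562.06932842 330.03177717]]
```

Every placement is within a few millimetres, so I'm handing in.

```bash
python3 -c "
from cell import arm
print(arm.finish_job())"
```

```text
the job is handed in; nothing more can be done
None
```

The job is handed in: the cup stands upside down within a few mm of the middle of the scale's plate, set there while the shaker and tamper were on the mat, and those two are back in the organiser within about 1 mm of where they stood.

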